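Rebuild the beam line in reverse on the empty optical rail

ROBOT

A 6-joint arm with a two-finger parallel gripper is mounted at the origin on the work surface. World frame = base frame: x ahead of the robot, y to its left, z up, the work surface at z = 0. Lengths are in mm, angles in rad, forces in N, time in s.
With the tool pointing down it reaches from about 275 to 1000 mm from the base axis. Payload 8.4 kg.
Tool frame: the origin (TCP) lies on the centre line of the jaws, within the pads' length; the fingertips stand 17 mm ahead of it and the grasp point (between the pads) lies 2 mm behind it (r.tcp_to_tips is the z of the fingertips in the tool frame, in mm); z points along the fingers, y is the direction in which the jaws open and shut (so a half turn about z gives the same grasp; the last joint's range is limited). The gripper opens to 85 mm and grips with 20 to 120 N. Pads are 22 mm wide; open, the fingers measure 114 mm over their backs; the gripper's body (76 mm by 85 mm) begins 54 mm behind the grasp point. The pads swing forward as they close: fully open they stand 13 mm farther back than shut.
Start: joints at [1.254, 0.353, 1.633, -0, 1.155, -0.002], TCP at [193.515, 594.289, 248.281] pointing down, gripper open.
Joint ranges: [-2.63, 2.63], [-0.92, 2.1], [0.06, 2.66], [-1.3, 4.44], [0, 2.69], [-3.02, 3.02]. Speed limits (rad/s): [2.22, 2.22, 2.79, 3.14, 3.14, 3.14].

INTERFACE

Orientations are given as [roll, pitch, yaw] about the fixed x, y, z axes, in that order (R = Rz(yaw) Ry(pitch) Rx(roll)).
In Python, from rig import r, cams, job gives the robot as it stands.
- The arm moves only by the tool drive_tool, never from a script. Its argument "deltas" is a list of rows, each a list of 4 numbers: the shift along the tool's x, y, z in cm, then the turn about the tool's z in rad. In form: [[x, y, z, roll], ...]. A call has 1 to 12 rows; each row shifts and turns the commanded pose from where the row before left it, along the tool's axes as they then stand; what a row does not reach is not made up. A row lasts 1/12 s, in which the tool goes at most 41.7 mm and 7.16 degrees, less where a joint would pass 70% of its speed; a pose out of reach is approached as far as the arm can. A call with a gripper value outside its range is refused whole. "jaw" is the closure, from 0 (fully open) to 1 (shut), set as the call begins (left out, the last holds). The fingers move at their own pace and stop on an object; "force" is the grip in N (left out, the last holds). Time passes only in rows, so rows that do not move let the fingers close. It gives the time, the measured TCP pose, the force and the opening at its end, in the units of the state.
- r.sense(): the state, without advancing time (a new reading comes with each control period).
- cams.grab_frame(name): name is "scene" or "top" or "wrist"; returns (picture, depth): 480x640x3 uint8, red, green, blue; 480x640 float32, mm along the optical axis (not along the pixel's ray), 0 where there is no reading.
- cams.camera_params(name): a dict with "fx", "fy", "cx", "cy" (pixels), "k1" (the pictures are not rectified: a ray, as slopes to the right and down, at radius r is drawn at 1 + k1 r^2 times it, then the intrinsics apply), "R" (3x3) and "t" (3): a world point X has camera coordinates R X + t. Camera axes: x right, y down, z forward; pixel columns grow to the right and rows downward; lengths in mm; the calibration is good to about 2 mm. A picture is of the moment at which its call begins: read the wrist's pose just before it. camera_params takes no time and is no camera call; for the wrist camera it gives the pose at the moment of the call.
- job.sign_off(): hands the job in, once; it reports no verdict.
The state is a dict: "clock": time; "qpos": joint angles; "qvel": joint speeds; "joint_efforts": joint torques, N m; "eef_pos": TCP position; "tcp_rot": TCP orientation; "contact_force": force on the tool from outside, world axes, zero at the start; "wrist_torque": the same for the moment, N m; "opening": opening from 0.0 (shut) to 1.0 (fully open).
Only numpy, scipy, OpenCV 4.12 (cv2) and the standard library are available. Lean on these libraries where they do the work, as an engineer would, in place of code of your own. Each camera call takes 0.05 s, during which the arm holds its last target. There are 200 camera calls.

TASK

Move the four post-mounted optics from the full rail to the empty rail, one on the middle of each carriage, in reverse order: the one that stands leftmost on its rail now (seen from the robot) ends rightmost on the other rail, the second from the left ends second from the right, and so on. Each must stand upright and look along its new rail (either way round). They are delicate: set them down, do not drop or topple any.

Things in the scene. Friction and masses are not known exactly. Their poses are not given: they have to be found in the camera images.
- source_rail: Full rail: black bar 40 x 290 x 23 mm fixed to the table, with four aluminium carriages on it (listed apart) at y = -99, -33, 33 and 99 mm, each carrying one optic at the start. Origin at the centre of its underside, at table height; y along the rail, to the robot's left (within 15 degrees); x across it, away from the robot; z up. Stands left or right of the middle of the table.
- target_rail: Empty rail, beside the full one: the same bar with four fixed aluminium carriages as part of it (pads 52 x 52 mm, centres at x = 0, y = -99, -33, 33 and 99 mm, tops flat, 35 mm above the origin). Origin and axes as for the full rail; its yaw is its own. An optic's foot goes on the middle of each pad.
- lens: Lens in an upright round black mount, 44 mm across, 14 mm thick along y. Steel foot 38 mm round, 8 mm thick, and 12.6 mm post; origin at the centre of the foot's underside, z up, y along the beam and rail, x across. The head's centre is straight above the origin, 75 mm up; grip the head there across x. 0.18 to 0.32 kg.
- cube: Beam-splitter cube: black cube of 36 mm with round glass windows. Steel foot 38 mm round, 8 mm thick, and 12.6 mm post; origin at the centre of the foot's underside, z up, y along the beam and rail, x across. The head's centre is straight above the origin, 75 mm up; grip the head there across x. 0.18 to 0.32 kg.
- mirror: Mirror in an upright square aluminium plate, 44 mm wide (x) and high, 12 mm thick (y), two brass knobs reach to y = 20 mm. Steel foot 38 mm round, 8 mm thick, and 12.6 mm post; origin at the centre of the foot's underside, z up, y along the beam and rail, x across. The head's centre is straight above the origin, 75 mm up; grip the head there across x. 0.18 to 0.32 kg.
- tube: Beam expander: aluminium tube lying along y, 30 mm across, 50 mm long, with a black band round its middle. Steel foot 38 mm round, 8 mm thick, and 12.6 mm post; origin at the centre of the foot's underside, z up, y along the beam and rail, x across. The head's centre is straight above the origin, 75 mm up; grip the head there across x. 0.18 to 0.32 kg.
- carriage_lens: Fixed aluminium carriage (pad 52 x 52 mm, 12 mm thick) of the source rail, on which the lens stands at the start. Origin at the centre of its underside, top 12 mm above; axes as the rail's. It stays put, so it shows where the lens stood. The four carriages look alike and stand in a random order.
- carriage_cube: Fixed aluminium carriage (pad 52 x 52 mm, 12 mm thick) of the source rail, on which the cube stands at the start. Origin at the centre of its underside, top 12 mm above; axes as the rail's. It stays put, so it shows where the cube stood. The four carriages look alike and stand in a random order.
- carriage_mirror: Fixed aluminium carriage (pad 52 x 52 mm, 12 mm thick) of the source rail, on which the mirror stands at the start. Origin at the centre of its underside, top 12 mm above; axes as the rail's. It stays put, so it shows where the mirror stood. The four carriages look alike and stand in a random order.
- carriage_tube: Fixed aluminium carriage (pad 52 x 52 mm, 12 mm thick) of the source rail, on which the tube stands at the start. Origin at the centre of its underside, top 12 mm above; axes as the rail's. It stays put, so it shows where the tube stood. The four carriages look alike and stand in a random order.
There are look-alikes about, which are no part of the job. What is shaped like the cube but blue or orange is not meant.

How it is judged (in metres and radians):
At the end, for the whole second after the job is handed in: Each optic stands on the target rail at minus its source carriage's place along the source rail: foot within 12 mm of the pad's centre along and across, within 5 mm in height, upright within 0.08 rad, y axis along the rail within 0.25 rad (either way), released, at rest (((y of carriage_lens in the frame of source_rail between -0.119 and -0.079 m and y of lens in the frame of target_rail between 0.087 and 0.111 m) or (y of carriage_lens in the frame of source_rail between -0.053 and -0.013 m and y of lens in the frame of target_rail between 0.021 and 0.045 m) or (y of carriage_lens in the frame of source_rail between 0.013 and 0.053 m and y of lens in the frame of target_rail between -0.045 and -0.021 m) or (y of carriage_lens in the frame of source_rail between 0.079 and 0.119 m and y of lens in the frame of target_rail between -0.111 and -0.087 m)) and x of lens in the frame of target_rail between -0.012 and 0.012 m and z of lens in the frame of target_rail between 0.03 and 0.04 m and angle between each of lens, cube, mirror, tube's own z axis and vertical below 0.08 rad and angle between the y axis of each of lens, cube, mirror, tube and the y axis of target_rail, either way round below 0.25 rad and linear speed of each of lens, cube, mirror, tube below 0.02 m/s and angular speed of each of lens, cube, mirror, tube below 0.2 rad/s and contact force between the fingers and lens below 0.05 N and ((y of carriage_cube in the frame of source_rail between -0.119 and -0.079 m and y of cube in the frame of target_rail between 0.087 and 0.111 m) or (y of carriage_cube in the frame of source_rail between -0.053 and -0.013 m and y of cube in the frame of target_rail between 0.021 and 0.045 m) or (y of carriage_cube in the frame of source_rail between 0.013 and 0.053 m and y of cube in the frame of target_rail between -0.045 and -0.021 m) or (y of carriage_cube in the frame of source_rail between 0.079 and 0.119 m and y of cube in the frame of target_rail between -0.111 and -0.087 m)) and x of cube in the frame of target_rail between -0.012 and 0.012 m and z of cube in the frame of target_rail between 0.03 and 0.04 m and contact force between the fingers and cube below 0.05 N and ((y of carriage_mirror in the frame of source_rail between -0.119 and -0.079 m and y of mirror in the frame of target_rail between 0.087 and 0.111 m) or (y of carriage_mirror in the frame of source_rail between -0.053 and -0.013 m and y of mirror in the frame of target_rail between 0.021 and 0.045 m) or (y of carriage_mirror in the frame of source_rail between 0.013 and 0.053 m and y of mirror in the frame of target_rail between -0.045 and -0.021 m) or (y of carriage_mirror in the frame of source_rail between 0.079 and 0.119 m and y of mirror in the frame of target_rail between -0.111 and -0.087 m)) and x of mirror in the frame of target_rail between -0.012 and 0.012 m and z of mirror in the frame of target_rail between 0.03 and 0.04 m and contact force between the fingers and mirror below 0.05 N and ((y of carriage_tube in the frame of source_rail between -0.119 and -0.079 m and y of tube in the frame of target_rail between 0.087 and 0.111 m) or (y of carriage_tube in the frame of source_rail between -0.053 and -0.013 m and y of tube in the frame of target_rail between 0.021 and 0.045 m) or (y of carriage_tube in the frame of source_rail between 0.013 and 0.053 m and y of tube in the frame of target_rail between -0.045 and -0.021 m) or (y of carriage_tube in the frame of source_rail between 0.079 and 0.119 m and y of tube in the frame of target_rail between -0.111 and -0.087 m)) and x of tube in the frame of target_rail between -0.012 and 0.012 m and z of tube in the frame of target_rail between 0.03 and 0.04 m and contact force between the fingers and tube below 0.05 N); the robot touches nothing.
It fails at once if an optic falls freely (faster than 0.7 m/s out of the fingers) ((linear speed of lens above 0.7 m/s and contact force between the fingers and lens below 0.05 N) or (linear speed of cube above 0.7 m/s and contact force between the fingers and cube below 0.05 N) or (linear speed of mirror above 0.7 m/s and contact force between the fingers and mirror below 0.05 N) or (linear speed of tube above 0.7 m/s and contact force between the fingers and tube below 0.05 N)).
It fails at once if an optic is tipped more than 0.6 rad (angle between any of lens, cube, mirror, tube's own z axis and vertical above 0.6 rad).
It also fails if it takes over 104 s, if anything falls off the work surface, if the arm or the gripper's body presses on something with over 40 N, if the wrist force passes 120 N, or if a joint passes its speed limit or range.

## Working session

There is one attempt and no reset: what is moved stays moved. The work goes in short steps, Python scripts to look and compute and a tool call to move; the robot and the scene stay as the last step left them, time stands still between calls to the robot, and variables do not carry over. Pictures are saved under pics/ and viewed, about 12 in all and at most 16, crops included, and the job is handed in when it is done.

Besides the shell and the picture viewer there is one more tool, called after "Request:" as name(argument=value, ...) on one line, values as JSON. drive_tool: Moves the arm, as the interface text tells. Its arguments: {"type":"object","properties":{"deltas":{"type":"array"},"jaw":{"type":"number"},"force":{"type":"number"}},"required":["deltas"]}

```bash
mkdir -p pics; ls; cat > h.py <<'E'
from rig import r,cams,job
import numpy as np,cv2
def grab(n,f=None):
    P=cams.camera_params(n); im,d=cams.grab_frame(n)
    if f: cv2.imwrite('pics/'+f,im[:,:,::-1]); np.savez('pics/'+f[:-4],im=im,d=d,**{k:P[k] for k in P})
    return im,d,P
def cloud(d,P):
    v,u=np.mgrid[0:480,0:640].astype(float)
    K=np.array([[P['fx'],0,P['cx']],[0,P['fy'],P['cy']],[0,0,1]])
    xd=(u-P['cx'])/P['fx'];yd=(v-P['cy'])/P['fy'];x,y=xd.copy(),yd.copy()
    for _ in range(15):
        s=1+P['k1']*(x*x+y*y);x=xd/s;y=yd/s
    c=np.stack([x*d,y*d,d],-1)
    w=(c-np.array(P['t']))@np.array(P['R']); w[d<=0]=np.nan
    return w
E
python3 - <<'E'
from h import *
print(r.sense())
for n in('scene','top'):
    im,d,P=grab(n,n+'0.png'); print(n,P)
    w=cloud(d,P); np.save('pics/w_'+n,w)
E
```

```text
pics
{'clock': 0.0, 'qpos': array([ 1.25362615e+00,  3.53684555e-01,  1.63413720e+00, -2.70547373e-05,
        1.15518322e+00, -2.41222585e-03]), 'qvel': array([ 0.00216233, -0.00223313,  0.00090555,  0.00152366, -0.00095359,
        0.00026095]), 'joint_efforts': array([-2.36586551e-03, -6.05241680e+01, -3.42067230e+01, -1.96242017e-04,
        9.30967683e-03, -6.60091757e-06]), 'eef_pos': array([193.36585104, 593.86161564, 247.53760835]), 'tcp_rot': array([-3.14018028e+00,  2.13291850e-05,  2.82684566e+00]), 'contact_force': array([0.52880229, 0.37865187, 0.10953697]), 'wrist_torque': array([ 0.02270744, -0.0054038 ,  0.01127557]), 'opening': 1.001953306143751}
scene {'fx': 434.7133638913882, 'fy': 434.7133638913882, 'cx': 315.8882340708344, 'cy': 240.33117281779886, 'k1': -0.10942844543125328, 'R': array([[ 0.45210826,  0.89194718, -0.00532517],
       [ 0.60678576, -0.31193114, -0.73110191],
       [-0.65376537,  0.32730597, -0.68224749]]), 't': array([-191.57019917, -248.69996713, 1065.46673489])}
top {'fx': 487.5813987371265, 'fy': 487.5813987371265, 'cx': 315.923779720387, 'cy': 237.45941067305387, 'k1': -0.10223720862258315, 'R': array([[-0.01847597, -0.99943173, -0.02819301],
       [-0.98415654,  0.02315227, -0.1757836 ],
       [ 0.17633644,  0.02449856, -0.98402504]]), 't': array([  8.54183486, 491.91361708, 882.17411283])}
```

View pics/top0.png

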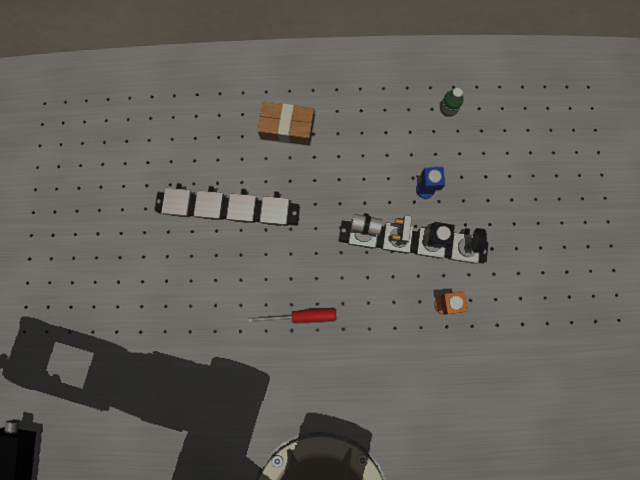

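View pics/scene0.png

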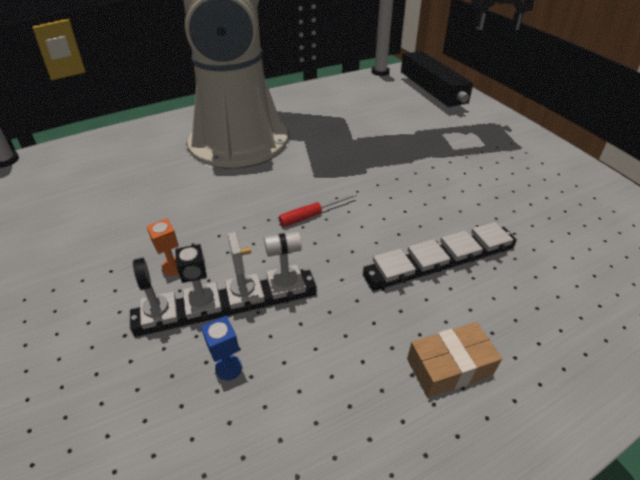

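Top view: the empty rail is on the left (pads ~(177,202), (209,204), (241,207), (276,210)) and the full one on the right. From the left it carries the tube (365,224), mirror (402,230), black cube (440,235) and lens (475,242). The blue (432,180) and orange (455,302) cubes are decoys off the rail, and the black cube on the rail is the one meant.

```bash
cat > m.py <<'E'
from h import *
import sys
def fitpads(w,box,z=(30,40)):
    X=w.reshape(-1,3); 
    m=(X[:,0]>box[0])&(X[:,0]<box[1])&(X[:,1]>box[2])&(X[:,1]<box[3])
    return X[m]
if __name__=='__main__':
  for n in('top','scene'):
    w=np.load(f'pics/w_{n}.npy')
    t=np.load(f'pics/{n}0.npz')
    print(n)
    X=w.reshape(-1,3)
    # top-level: pixel samples
    if n=='top':
        for nm,(u,v) in dict(p1=(177,202),p2=(209,204),p3=(241,207),p4=(276,210),tube=(365,224),mir=(402,230),cube=(440,235),lens=(475,242),blue=(434,176),orange=(456,302),box=(286,122),table=(330,260)).items(): print(nm,w[v,u].round(1))
E
python3 m.py
python3 - <<'E'
from h import *
for n in('top','scene'):
    w=np.load(f'pics/w_{n}.npy'); X=w.reshape(-1,3)
    m=(X[:,2]>28)&(X[:,2]<42)&(X[:,0]>350)&(X[:,0]<700)
    mask=m.reshape(480,640).astype(np.uint8)
    k,l,s,c=cv2.connectedComponentsWithStats(mask,connectivity=4)
    for i in range(1,k):
        if s[i,4]>150:
            p=w[l==i]; rc=cv2.minAreaRect(p[:,:2].astype(np.float32))
            print(n,s[i,4],c[i].round(0),'mean',p.mean(0).round(1),'rect',np.round(rc[0],1),np.round(rc[1],1),round(rc[2],1))
E
```

```text
top
p1 [571.6 272.3  33.4]
p2 [566.6 208.6  29.8]
p3 [557.8 144.   33.4]
p4 [549.2  74.8  36.6]
tube [498.9 -89.3 126.1]
mir [ 487.  -153.   125.4]
cube [ 476.1 -217.8  128.1]
lens [ 464.9 -282.4  113.3]
blue [ 593.  -222.5   92.4]
orange [ 362.1 -247.7   91.4]
box [727.1  53.6  45.5]
table [454.2 -27.6  -1.8]
scene
top 703 [176. 201.] mean [574.3 275.   33.8] rect [579.8 275.3] [52.8 65. ] 83.3
top 727 [208. 204.] mean [566.4 209.4  33.9] rect [571.4 209.6] [54.  63.5] 83.7
top 730 [241. 207.] mean [558.5 143.3  33.9] rect [563.6 143.3] [53.1 64.2] 84.3
top 708 [274. 210.] mean [550.8  78.8  33.8] rect [555.6  78. ] [50.3 64.5] 82.9
top 414 [395. 239.] mean [ 487.6 -152.9   34.5] rect [ 490.9 -157.7] [52.4 52.4] 80.0
top 387 [428. 246.] mean [ 472.7 -214.5   35. ] rect [ 479.  -222.4] [51.  52.7] 79.4
top 498 [462. 248.] mean [ 466.6 -280.4   34.8] rect [ 473.9 -288.4] [53.1 65.3] 80.6
top 285 [362. 240.] mean [486.7 -90.2  35.2] rect [490.2 -90.2] [52.  28.2] 78.8
scene 247 [619. 126.] mean [418.  894.8  34.8] rect [416.2 894.7] [ 10.7 132.2] 89.7
scene 710 [492. 236.] mean [576.9 271.4  34.4] rect [579.2 273.4] [54.4 65.9] 81.8
scene 763 [461. 245.] mean [570.  206.1  34.4] rect [571.9 208.5] [53.5 66. ] 84.9
scene 807 [429. 255.] mean [562.5 140.9  34.3] rect [564.3 142.5] [52.1 65.1] 84.6
scene 887 [394. 265.] mean [555.   75.6  34.5] rect [556.4  76.8] [53.  64.8] 83.5
scene 603 [286. 284.] mean [513.7 -98.2  34.8] rect [509.1 -95.4] [52.4 65.4] 81.6
scene 639 [246. 294.] mean [ 503.1 -160.    34.9] rect [ 497.8 -160.1] [52.5 66.1] 80.3
scene 660 [202. 303.] mean [ 491.1 -225.7   35.3] rect [ 486.1 -225.3] [52.1 67. ] 79.7
scene 699 [159. 313.] mean [ 480.  -288.4   35. ] rect [ 474.2 -290.3] [52.9 65.4] 80.9
```

```bash
cat >> h.py <<'E'
def plan(x,y,z,yaw=None):
    s=r.sense();p=np.array(s['eef_pos']);c=s['tcp_rot'][2]
    if yaw is None: yaw=c
    ro=-((yaw-c+np.pi)%(2*np.pi)-np.pi)
    d=np.array([x,y,z])-p
    from scipy.spatial.transform import Rotation as R
    T=R.from_euler('xyz',[np.pi,0,yaw]).as_matrix()
    print('clk %.2f'%s['clock'],p.round(1),'roll %.3f'%ro,'then cm tool',(T.T@d/10).round(2),'open',round(s['opening'],3),'F',np.round(s['contact_force'],1))
E
python3 - <<'E'
from h import *
ref={'tube':(500,-92),'mir':(490,-157),'cube':(479,-220),'lens':(468,-287)}
for n in('top','scene'):
    w=np.load(f'pics/w_{n}.npy'); X=w.reshape(-1,3)
    for k,(a,b) in ref.items():
        m=(abs(X[:,0]-a)<40)&(abs(X[:,1]-b)<31)&(X[:,2]>95)&(X[:,2]<140)
        p=X[m]; rc=cv2.minAreaRect(p[:,:2].astype(np.float32))
        print(n,k,m.sum(),'rng',p.min(0).round(0),p.max(0).round(0),'rect',np.round(rc[0],1),np.round(rc[1],1),round(rc[2],1))
    for bx in((520,620,40,310),(430,540,-330,-50)):
        m=(X[:,0]>bx[0])&(X[:,0]<bx[1])&(X[:,1]>bx[2])&(X[:,1]<bx[3])&(X[:,2]>12)&(X[:,2]<40)
        rc=cv2.minAreaRect(X[m][:,:2].astype(np.float32)); print(n,'rail',np.round(rc[0],1),np.round(rc[1],1),round(rc[2],1))
plan(540,-180,420,1.394)
E
```

```text
top tube 483 rng [ 483. -119.  108.] [520. -65. 127.] rect [501.4 -92.2] [50.8 29.2] 77.8
top mir 330 rng [ 467. -169.   95.] [ 513. -139.  134.] rect [ 490.8 -153.3] [26.9 44.7] 81.1
top cube 540 rng [ 459. -242.   96.] [ 500. -203.  131.] rect [ 480.1 -223.3] [35.9 37.3] 78.4
top lens 303 rng [ 446. -299.   96.] [ 491. -281.  135.] rect [ 468.1 -290.1] [14.9 44.4] 84.2
top rail [567.5 174.5] [274.3  65.1] 83.1
top rail [ 490.7 -191. ] [288.7  65.4] 80.2
scene tube 736 rng [ 488. -122.   98.] [522. -69. 127.] rect [505.4 -95.5] [50.3 27. ] 79.0
scene mir 457 rng [ 468. -170.   95.] [ 515. -143.  134.] rect [ 492.  -155.3] [27.1 45.9] 85.1
scene cube 939 rng [ 461. -245.   95.] [ 503. -204.  131.] rect [ 481.9 -224.7] [36.1 38.9] 80.5
scene lens 433 rng [ 449. -301.   95.] [ 492. -282.  134.] rect [ 470.3 -291. ] [15.6 43.7] 83.4
scene rail [568.1 174.6] [275.2  66.1] 83.4
scene rail [ 491.9 -192.7] [287.3  67. ] 79.8
clk 0.10 [193.4 593.9 247.6] roll 1.433 then cm tool [-70.09  47.73 -17.24] open 0.997 F [ 0.2 -0.2  0.1]
```

Request:
drive_tool(deltas=[[0,0,0,0.119],[0,0,0,0.119],[0,0,0,0.119],[0,0,0,0.119],[0,0,0,0.119],[0,0,0,0.119],[0,0,0,0.119],[0,0,0,0.119],[0,0,0,0.119],[0,0,0,0.119],[0,0,0,0.119],[0,0,0,0.122]], jaw=0, force=50)

```text
clock: 1.1
eef_pos: [193.4, 594.0, 247.8]
tcp_rot: [-3.142, 0.001, 1.39]
contact_force: [-0.1, 0.0, -0.1]
opening: 0.999
```

Request:
drive_tool(deltas=[[-2.6,1.77,0,0],[-2.6,1.77,0,0],[-2.6,1.77,0,0],[-2.6,1.77,0,0],[-2.6,1.77,0,0],[-2.6,1.77,0,0],[-2.6,1.77,0,0],[-2.6,1.77,0,0],[-2.6,1.77,0,0],[-2.6,1.77,0,0],[-2.6,1.77,0,0],[-2.6,1.77,0,0]])

```text
clock: 2.1
eef_pos: [348.5, 248.5, 248.2]
tcp_rot: [-3.141, 0.0, 1.396]
contact_force: [1.3, 0.0, 0.6]
opening: 1.001
```

Request:
drive_tool(deltas=[[-2.6,1.77,0,0],[-2.6,1.77,0,0],[-2.6,1.77,0,0],[-2.6,1.77,0,0],[-2.6,1.77,0,0],[-2.6,1.77,0,0],[-2.6,1.77,0,0],[-2.6,1.77,0,0],[-2.6,1.77,0,0],[-2.6,1.77,0,0],[-2.6,1.77,0,0],[0,0,0,0]])

```text
clock: 3.1
eef_pos: [492.3, -69.5, 248.3]
tcp_rot: [3.14, 0.001, 1.393]
contact_force: [-0.5, 0.5, -0.4]
opening: 0.998
```

```bash
python3 - <<'E'
from h import *
plan(502.5,-93.5,108,1.395)
print(r.sense()['tcp_rot'])
grab('wrist','w1.png')
E
```

```text
clk 3.10 [492.3 -69.5 248.3] roll -0.002 then cm tool [-2.18  1.43 14.03] open 0.998 F [-0.5  0.5 -0.4]
[3.13986159e+00 1.44259790e-03 1.39346429e+00]
```

View pics/w1.png

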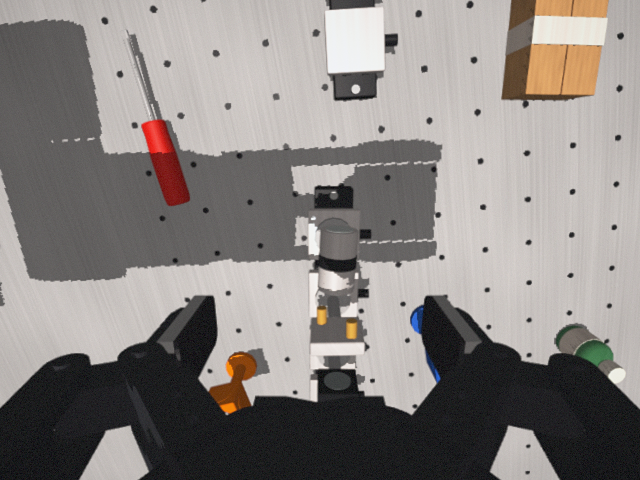

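The wrist view shows the tube at (337,250) on the leftmost carriage, then the mirror (337,335) and the cube (337,385). The decoys are to the sides.

```bash
python3 - <<'E'
from h import *
D=np.load('pics/w1.npz'); w=cloud(D['d'],D); X=w.reshape(-1,3)
for k,(a,b) in {'tube':(502,-93),'mir':(490,-157),'cube':(479,-222)}.items():
    m=(abs(X[:,0]-a)<33)&(abs(X[:,1]-b)<31)&(X[:,2]>100)&(X[:,2]<140); p=X[m]
    rc=cv2.minAreaRect(p[:,:2].astype(np.float32)); print(k,m.sum(),np.round(rc[0],1),np.round(rc[1],1),round(rc[2],1))
m=(abs(X[:,0]-552)<50)&(X[:,1]>50)&(X[:,1]<106)&(X[:,2]>30)&(X[:,2]<40);p=X[m]
rc=cv2.minAreaRect(p[:,:2].astype(np.float32)); print(m.sum(),np.round(rc[0],1),np.round(rc[1],1),p.mean(0).round(1),round(rc[2],1))
E
```

```text
tube 2532 [503.  -94.4] [51.1 30.3] 76.9
mir 1880 [ 492.  -154.4] [26.  43.9] 81.8
cube 1042 [ 484.2 -209.6] [ 8.2 36.1] 83.8
3928 [557.6  76.7] [52.9 64.1] [552.7  77.4  34.9] 83.3
```

Request:
drive_tool(deltas=[[-1.1,0.7,0,0],[-1.1,0.7,0,0],[0,0,2,0],[0,0,2,0],[0,0,2,0],[0,0,2,0],[0,0,2,0],[0,0,2,0],[0,0,0,0]])

```text
clock: 3.9
eef_pos: [498.1, -89.1, 125.2]
tcp_rot: [-3.136, 0.0, 1.397]
contact_force: [-1.2, -0.3, -0.3]
opening: 0.998
```

```bash
python3 -c "
from h import *
plan(503,-94.2,108,1.395)"
```

```text
clk 3.90 [498.1 -89.1 125.2] roll 0.002 then cm tool [-0.42  0.57  1.72] open 0.998 F [-1.2 -0.3 -0.3]
```

Request:
drive_tool(deltas=[[-0.2,0.3,0.7,0],[-0.2,0.3,0.7,0],[0,0,0.3,0],[0,0,0,0],[0,0,0,0]])

```text
clock: 4.32
eef_pos: [505.7, -94.7, 111.7]
tcp_rot: [3.141, 0.0, 1.396]
contact_force: [-0.5, 0.3, -0.1]
opening: 0.998
```

Request:
drive_tool(deltas=[[0,-0.2,0.3,0],[0,0,0,0],[0,0,0,0]])

```text
clock: 4.57
eef_pos: [503.3, -94.1, 108.4]
tcp_rot: [3.142, 0.0, 1.396]
contact_force: [-0.5, -0.1, -0.6]
opening: 0.999
```

Request:
drive_tool(deltas=[[0,0,0,0],[0,0,0,0],[0,0,0,0],[0,0,0,0],[0,0,0,0],[0,0,0,0]], jaw=1, force=50)

```text
clock: 5.07
eef_pos: [503.6, -94.2, 108.6]
tcp_rot: [3.141, 0.0, 1.396]
contact_force: [-1.5, -0.3, 4.6]
opening: 0.336
```

Request:
drive_tool(deltas=[[0,0,0,0],[0,0,0,0],[0,0,-0.5,0],[0,0,-1.5,0],[0,0,-2,0],[0,0,-2,0],[0,0,-2,0],[0,0,-2,0],[0,0,-1.5,0],[0,0,-0.5,0],[0,0,0,0],[0,0,0,0]])

```text
clock: 6.07
eef_pos: [503.0, -94.1, 227.6]
tcp_rot: [-3.141, -0.0, 1.396]
contact_force: [-0.4, -0.8, -3.5]
opening: 0.335
```

```bash
python3 -c "
from h import *
plan(550.5,78,230,1.451)
s=r.sense()
im,d,P=grab('scene','s1.png')
c=im[150:350,100:420];cv2.imwrite('pics/s1c.png',cv2.resize(c,None,fx=2,fy=2)[:,:,::-1])"
```

```text
clk 6.07 [503.  -94.1 227.6] roll -0.055 then cm tool [17.65  2.66 -0.24] open 0.335 F [-0.4 -0.8 -3.5]
```

View pics/s1c.png

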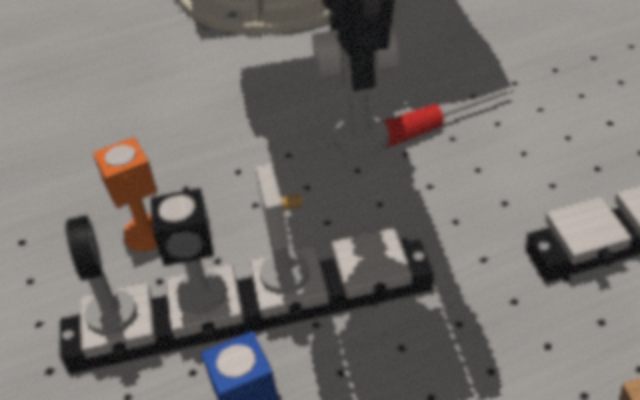

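Tube held and clear, and its pad empty (crop (375,250)); the blue cube is untouched.

Request:
drive_tool(deltas=[[0,0,0,-0.055],[0.6,0.09,0,0],[1.5,0.23,0,0],[2.5,0.38,0,0],[3,0.45,0,0],[3,0.45,0,0],[3,0.45,0,0],[2.3,0.35,0,0],[1.2,0.18,0,0],[0.55,0.08,0,0],[0,0,0,0],[0,0,0,0]])

```text
clock: 7.12
eef_pos: [550.5, 77.3, 227.7]
tcp_rot: [-3.14, 0.001, 1.451]
contact_force: [-0.3, -0.6, -2.6]
opening: 0.336
```

```bash
python3 -c "
from h import *
plan(550.5,78,109,1.451)
im,d,P=grab('scene','s2.png')
im,d,P=grab('wrist','w2.png')
X=cloud(d,P).reshape(-1,3)
print(np.nanmin(X[:,2]))
"
```

```text
clk 7.12 [550.5  77.3 227.7] roll -0.000 then cm tool [ 7.000e-02 -1.000e-02  1.187e+01] open 0.336 F [-0.3 -0.6 -2.6]
-3.1933997134273016
```

Request:
drive_tool(deltas=[[0,0,1,0],[0,0,2,0],[0,0,2.5,0],[0,0,2.5,0],[0,0,2,0],[0,0,1,0],[0,0,0.5,0],[0,0,0,0],[0,0,0,0]])

```text
clock: 7.97
eef_pos: [551.5, 77.7, 113.9]
tcp_rot: [3.141, -0.0, 1.45]
contact_force: [-0.0, -0.2, -3.5]
opening: 0.335
```

Request:
drive_tool(deltas=[[0,0,0.15,0],[0,0,0.15,0],[0,0,0,0],[0,0,0,0]])

```text
clock: 8.3
eef_pos: [551.3, 77.9, 110.8]
tcp_rot: [3.141, -0.0, 1.451]
contact_force: [0.2, 0.5, -3.3]
opening: 0.335
```

Request:
drive_tool(deltas=[[0,0,0.1,0],[0,0,0.1,0],[0,0,0,0],[0,0,0,0]])

```text
clock: 8.63
eef_pos: [551.2, 77.9, 108.6]
tcp_rot: [3.141, -0.0, 1.451]
contact_force: [-1.8, -1.7, 2.7]
opening: 0.335
```

Request:
drive_tool(deltas=[[0,0,0,0],[0,0,0,0],[0,0,0,0],[0,0,0,0]], jaw=0.4)

```text
clock: 8.97
eef_pos: [551.1, 77.9, 108.3]
tcp_rot: [3.141, -0.0, 1.451]
contact_force: [0.1, 0.3, -0.6]
opening: 0.601
```

Request:
drive_tool(deltas=[[0,0,0,0],[0,0,0,0],[0,0,-1,0],[0,0,-2.5,0],[0,0,-3,0],[0,0,-3,0],[0,0,-2,0],[0,0,-0.5,0],[0,0,0,0]], jaw=0)

```text
clock: 9.72
eef_pos: [552.1, 78.0, 230.6]
tcp_rot: [3.138, -0.001, 1.451]
contact_force: [-0.7, 0.0, 0.1]
opening: 1.002
```

```bash
cat > chk.py <<'E'
from h import *
import sys
c=np.array([562.4,176.3]);yw=-0.119
ex=np.array([np.cos(yw),np.sin(yw)]);ey=np.array([-np.sin(yw),np.cos(yw)])
def chk(ks,cams_=('scene','top'),tag='x'):
  for n in cams_:
    im,d,P=grab(n,f'{n}_{tag}.png'); X=cloud(d,P).reshape(-1,3)
    q=np.c_[(X[:,:2]-c)@ex,(X[:,:2]-c)@ey,X[:,2]]
    for y in ks:
        m=(abs(q[:,0])<33)&(abs(q[:,1]-y)<30)&(q[:,2]>95)&(q[:,2]<140); p=q[m]
        if m.sum()<20: print(n,y,'none');continue
        rc=cv2.minAreaRect(p[:,:2].astype(np.float32)); print(n,y,m.sum(),'min',p.min(0).round(0),'max',p.max(0).round(0),'rect',np.round(rc[0],1),np.round(rc[1],1),round(rc[2],1))
E
python3 -c "
from chk import *
chk([-99],tag='t1')
plan(491.2,-160,230,1.396)
"
```

```text
scene -99 725 min [ -17. -126.   97.] max [ 16. -73. 127.] rect [  0.2 -99.1] [53.3 30.2] 86.3
top -99 none
clk 9.82 [550.5  77.8 227.8] roll 0.055 then cm tool [-24.45  -1.71  -0.22] open 1.002 F [-1.5  0.2  0.1]
```

Request:
drive_tool(deltas=[[0,0,0,0.055],[-1.5,-0.11,0,0],[-3,-0.21,0,0],[-3.7,-0.26,0,0],[-3.7,-0.26,0,0],[-3.7,-0.26,0,0],[-3.7,-0.26,0,0],[-3,-0.21,0,0],[-1.5,-0.11,0,0],[-0.75,-0.07,0,0],[0,0,0,0],[0,0,0,0]])

```text
clock: 10.82
eef_pos: [490.7, -160.4, 227.4]
tcp_rot: [-3.14, -0.001, 1.395]
contact_force: [-1.0, 0.1, -0.4]
opening: 1.0
```

```bash
python3 - <<'E'
from h import *
plan(490.6,-160.8,108,1.396)
im,d,P=grab('wrist','w3.png'); X=cloud(d,P).reshape(-1,3)
for k,(a,b) in {'mir':(490,-157),'cube':(479,-222)}.items():
    m=(abs(X[:,0]-a)<33)&(abs(X[:,1]-b)<31)&(X[:,2]>100)&(X[:,2]<140); p=X[m]
    if m.sum(): rc=cv2.minAreaRect(p[:,:2].astype(np.float32)); print(k,m.sum(),np.round(rc[0],1),np.round(rc[1],1),round(rc[2],1))
E
```

```text
clk 10.82 [ 490.7 -160.4  227.4] roll -0.001 then cm tool [-0.05 -0.   11.94] open 1.0 F [-1.   0.1 -0.4]
mir 2165 [ 492.2 -154.9] [26.4 43.8] 81.1
cube 2866 [ 481.2 -224.9] [37.2 36.1] 79.2
```

Request:
drive_tool(deltas=[[-0.1,0.05,1,0],[0,0,2,0],[0,0,2.5,0],[0,0,2.5,0],[0,0,2,0],[0,0,1.3,0],[0,0,0.6,0],[0,0,0,0],[0,0,0,0],[0,0,0,0]])

```text
clock: 11.7
eef_pos: [492.1, -161.8, 110.0]
tcp_rot: [3.14, 0.0, 1.396]
contact_force: [0.9, 1.1, 0.5]
opening: 0.997
```

Request:
drive_tool(deltas=[[0,0,0,0],[0,0,0,0],[0,0,0,0],[0,0,0,0],[0,0,0,0],[0,0,0,0],[0,0,0,0],[0,0,0,0]], jaw=1)

```text
clock: 12.37
eef_pos: [491.5, -162.0, 109.9]
tcp_rot: [3.141, 0.0, 1.396]
contact_force: [-1.8, 0.2, 5.9]
opening: 0.509
```

Request:
drive_tool(deltas=[[0,0,-0.5,0],[0,0,-1.5,0],[0,0,-2,0],[0,0,-2,0],[0,0,-2,0],[0,0,-2,0],[0,0,-1.5,0],[0,0,-0.5,0],[0,0,0,0],[0,0,0,0]])

```text
clock: 13.2
eef_pos: [491.0, -161.8, 228.8]
tcp_rot: [-3.141, -0.0, 1.396]
contact_force: [-0.1, 0.1, -1.8]
opening: 0.508
```

```bash
python3 -c "
from h import *
plan(558.5,143.5,230,1.451)"
```

```text
clk 13.20 [ 491.  -161.8  228.8] roll -0.055 then cm tool [31.12  3.06 -0.12] open 0.508 F [-0.1  0.1 -1.8]
```

Request:
drive_tool(deltas=[[0.8,0.08,0,-0.055],[2,0.2,0,0],[3,0.3,0,0],[3.6,0.35,0,0],[3.6,0.35,0,0],[3.6,0.35,0,0],[3.6,0.35,0,0],[3.6,0.35,0,0],[3,0.3,0,0],[2.3,0.22,0,0],[1.2,0.12,0,0],[0.82,0.08,0,0]])

```text
clock: 14.2
eef_pos: [558.8, 144.5, 227.8]
tcp_rot: [-3.139, 0.001, 1.452]
contact_force: [0.5, -0.1, -2.4]
opening: 0.511
```

Request:
drive_tool(deltas=[[0,0,0,0],[0,0,0,0],[0,0,0,0]])

```text
clock: 14.45
eef_pos: [559.0, 142.1, 228.9]
tcp_rot: [-3.141, 0.001, 1.45]
contact_force: [-0.8, 0.2, -2.4]
opening: 0.507
```

```bash
python3 -c "
from h import *
plan(558.5,143.5,110,1.451)"
```

```text
clk 14.45 [559.  142.1 228.9] roll -0.001 then cm tool [ 0.14 -0.06 11.89] open 0.507 F [-0.8  0.2 -2.4]
```

Request:
drive_tool(deltas=[[0.1,-0.05,1,0],[0,0,2,0],[0,0,2.5,0],[0,0,2.5,0],[0,0,2,0],[0,0,1,0],[0,0,0.6,0],[0,0,0,0],[0,0,0.1,0],[0,0,0.1,0],[0,0,0,0],[0,0,0,0]])

```text
clock: 15.45
eef_pos: [559.5, 144.5, 112.2]
tcp_rot: [3.14, -0.001, 1.451]
contact_force: [0.7, -0.4, -1.9]
opening: 0.511
```

Request:
drive_tool(deltas=[[0,0,0.1,0],[0,0,0.1,0],[0,0,0.05,0],[0,0,0,0],[0,0,0,0],[0,0,0,0]])

```text
clock: 15.95
eef_pos: [559.3, 144.5, 109.9]
tcp_rot: [3.141, -0.0, 1.451]
contact_force: [-3.1, 0.1, 9.3]
opening: 0.509
```

Request:
drive_tool(deltas=[[0,0,0,0],[0,0,0,0],[0,0,0,0],[0,0,0,0]], jaw=0.3)

```text
clock: 16.28
eef_pos: [559.0, 144.4, 108.8]
tcp_rot: [3.141, -0.0, 1.451]
contact_force: [-0.1, 0.1, 0.5]
opening: 0.701
```

Request:
drive_tool(deltas=[[0,0,0,0],[0,0,0,0],[0,0,-1,0],[0,0,-2.5,0],[0,0,-3,0],[0,0,-3,0],[0,0,-2,0],[0,0,-0.5,0],[0,0,0,0],[0,0,0,0]], jaw=0)

```text
clock: 17.12
eef_pos: [558.6, 144.3, 228.6]
tcp_rot: [-3.141, 0.0, 1.451]
contact_force: [-0.4, 0.9, -0.3]
opening: 1.001
```

```bash
python3 -c "
from chk import *
chk([-99,-33],tag='t2',cams_=('scene',))
plan(481,-224.5,229,1.396)
"
```

```text
scene -99 726 min [ -17. -126.   97.] max [ 16. -73. 127.] rect [  0.6 -99.5] [52.6 29.8] 84.2
scene -33 621 min [-24. -40.  95.] max [ 23. -11. 134.] rect [ -1.2 -31.6] [45.9 29.1] 23.2
clk 17.17 [558.2 144.2 227.8] roll 0.055 then cm tool [-37.65  -1.19  -0.12] open 1.001 F [-1.2  0.7 -0.7]
```

Request:
drive_tool(deltas=[[-1.2,-0.04,0,0.055],[-2.8,-0.09,0,0],[-3.8,-0.12,0,0],[-3.8,-0.12,0,0],[-3.8,-0.12,0,0],[-3.8,-0.12,0,0],[-3.8,-0.12,0,0],[-3.8,-0.12,0,0],[-3.8,-0.12,0,0],[-3.8,-0.12,0,0],[-2,-0.06,0,0],[-1.25,-0.04,0,0]])

```text
clock: 18.17
eef_pos: [480.8, -226.5, 227.2]
tcp_rot: [-3.139, -0.0, 1.393]
contact_force: [0.0, 0.3, 0.5]
opening: 1.0
```

Request:
drive_tool(deltas=[[0,0,0,0],[0,0,0,0],[0,0,0,0]])

```text
clock: 18.42
eef_pos: [482.2, -223.3, 228.1]
tcp_rot: [-3.14, -0.001, 1.396]
contact_force: [-0.4, -0.2, 0.2]
opening: 0.999
```

```bash
python3 - <<'E'
from h import *
plan(481,-224.5,109.5,1.396)
im,d,P=grab('wrist','w4.png'); X=cloud(d,P).reshape(-1,3)
for k,(a,b) in {'cube':(479,-222),'lens':(468,-288)}.items():
    m=(abs(X[:,0]-a)<33)&(abs(X[:,1]-b)<31)&(X[:,2]>100)&(X[:,2]<140); p=X[m]
    if m.sum(): rc=cv2.minAreaRect(p[:,:2].astype(np.float32)); print(k,m.sum(),np.round(rc[0],1),np.round(rc[1],1),round(rc[2],1))
im,d,P=grab('top','top_t2.png')
cv2.imwrite('pics/top_t2c.png',cv2.resize(im[150:270,140:500],None,fx=2.2,fy=2.2)[:,:,::-1])
E
```

```text
clk 18.42 [ 482.2 -223.3  228.1] roll 0.000 then cm tool [-0.14 -0.1  11.86] open 0.999 F [-0.4 -0.2  0.2]
cube 3060 [ 481.3 -225. ] [36.4 36.2] 79.8
lens 1843 [ 469.2 -291.4] [15.3 43.7] 82.5
```

View pics/top_t2c.png

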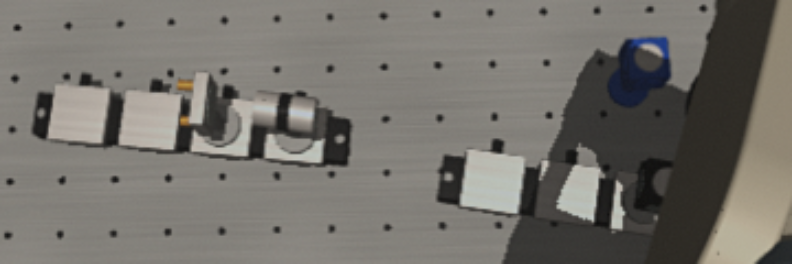

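Tube (295,115) and mirror (205,105) stand upright and aligned on the two right pads. Next is the black cube.

Request:
drive_tool(deltas=[[-0.15,-0.1,1,0],[0,0,2,0],[0,0,2.5,0],[0,0,2.5,0],[0,0,2,0],[0,0,1.3,0],[0,0,0.6,0],[0,0,0,0],[0,0,0,0],[0,0,0,0]])

```text
clock: 19.35
eef_pos: [481.7, -225.9, 110.6]
tcp_rot: [3.14, 0.0, 1.396]
contact_force: [0.3, 0.6, 0.0]
opening: 1.001
```

Request:
drive_tool(deltas=[[0,0,0,0],[0,0,0,0],[0,0,0,0],[0,0,0,0],[0,0,0,0],[0,0,0,0],[0,0,0,0],[0,0,0,0]], jaw=1)

```text
clock: 20.02
eef_pos: [481.2, -225.9, 110.3]
tcp_rot: [3.141, 0.0, 1.396]
contact_force: [-1.6, 0.9, 5.0]
opening: 0.415
```

Request:
drive_tool(deltas=[[0,0,-0.5,0],[0,0,-1.5,0],[0,0,-2,0],[0,0,-2,0],[0,0,-2,0],[0,0,-2,0],[0,0,-1.5,0],[0,0,-0.5,0],[0,0,0,0],[0,0,0,0]])

```text
clock: 20.85
eef_pos: [480.7, -225.6, 229.2]
tcp_rot: [-3.141, -0.0, 1.396]
contact_force: [-0.0, 0.5, -2.9]
opening: 0.417
```

```bash
python3 -c "
from h import *
plan(566.2,208.3,229,1.451)"
```

```text
clk 20.85 [ 480.7 -225.6  229.2] roll -0.055 then cm tool [4.41e+01 3.30e+00 2.00e-02] open 0.417 F [-0.   0.5 -2.9]
```

Request:
drive_tool(deltas=[[0.8,0.06,0,-0.055],[2,0.15,0,0],[3,0.22,0,0],[3.5,0.26,0,0],[3.5,0.26,0,0],[3.5,0.26,0,0],[3.5,0.26,0,0],[3.5,0.26,0,0],[3.5,0.26,0,0],[3.5,0.26,0,0],[3.5,0.26,0,0],[3.5,0.26,0,0]])

```text
clock: 21.85
eef_pos: [552.9, 142.8, 228.0]
tcp_rot: [-3.139, 0.001, 1.451]
contact_force: [0.7, 0.6, -2.0]
opening: 0.413
```

Request:
drive_tool(deltas=[[3,0.22,0,0],[2,0.15,0,0],[1.2,0.09,0,0],[0.6,0.05,0,0],[0,0,0,0],[0,0,0,0],[0,0,0,0]])

```text
clock: 22.43
eef_pos: [566.6, 206.7, 229.5]
tcp_rot: [-3.141, 0.001, 1.45]
contact_force: [-0.4, 0.7, -2.0]
opening: 0.419
```

```bash
python3 -c "
from h import *
plan(566.2,208.3,110,1.451)"
```

```text
clk 22.43 [566.6 206.7 229.5] roll -0.001 then cm tool [ 0.15 -0.06 11.95] open 0.419 F [-0.4  0.7 -2. ]
```

Request:
drive_tool(deltas=[[0.1,-0.05,1,0],[0,0,2,0],[0,0,2.5,0],[0,0,2.5,0],[0,0,2,0],[0,0,1,0],[0,0,0.6,0],[0,0,0,0],[0,0,0.1,0],[0,0,0.1,0],[0,0,0,0],[0,0,0,0]])

```text
clock: 23.43
eef_pos: [567.0, 209.3, 112.7]
tcp_rot: [3.14, -0.001, 1.451]
contact_force: [-0.1, 0.5, -2.5]
opening: 0.413
```

Request:
drive_tool(deltas=[[0,0,0.1,0],[0,0,0.1,0],[0,0,0,0],[0,0,0,0],[0,0,0,0]])

```text
clock: 23.85
eef_pos: [566.8, 209.3, 110.3]
tcp_rot: [3.141, -0.0, 1.451]
contact_force: [-1.3, -0.4, 6.9]
opening: 0.415
```

Request:
drive_tool(deltas=[[0,0,0,0],[0,0,0,0],[0,0,0,0],[0,0,0,0]], jaw=0.35)

```text
clock: 24.18
eef_pos: [566.5, 209.0, 109.6]
tcp_rot: [-3.141, 0.0, 1.451]
contact_force: [-0.5, 0.2, 0.6]
opening: 0.648
```

Request:
drive_tool(deltas=[[0,0,0,0],[0,0,0,0],[0,0,-1,0],[0,0,-2.5,0],[0,0,-3,0],[0,0,-3,0],[0,0,-2,0],[0,0,-0.5,0],[0,0,0,0],[0,0,0,0]], jaw=0)

```text
clock: 25.02
eef_pos: [566.2, 209.0, 229.6]
tcp_rot: [-3.141, 0.0, 1.451]
contact_force: [-0.9, 0.7, 0.3]
opening: 1.001
```

```bash
python3 -c "
from chk import *
chk([-33,33],tag='t3',cams_=('scene',))
plan(469.2,-291,229,1.396)
"
```

```text
scene -33 613 min [-23. -40.  95.] max [ 22. -11. 134.] rect [ -0.6 -25.3] [44.9 28.5] 1.4
scene 33 803 min [-19.  14.  95.] max [ 19.  53. 132.] rect [-0.3 33.4] [38.2 39.5] 0.6
clk 25.07 [565.8 208.8 228.8] roll 0.055 then cm tool [-5.09e+01 -8.20e-01 -2.00e-02] open 1.002 F [-0.6  0.2 -0.6]
```

Request:
drive_tool(deltas=[[-1.2,-0.02,0,0.055],[-2.8,-0.05,0,0],[-3.8,-0.06,0,0],[-3.8,-0.06,0,0],[-3.8,-0.06,0,0],[-3.8,-0.06,0,0],[-3.8,-0.06,0,0],[-3.8,-0.06,0,0],[-3.8,-0.06,0,0],[-3.8,-0.06,0,0],[-3.8,-0.06,0,0],[-3.8,-0.06,0,0]])

```text
clock: 26.07
eef_pos: [485.9, -204.8, 228.3]
tcp_rot: [-3.139, -0.001, 1.396]
contact_force: [0.9, 0.7, -0.6]
opening: 1.002
```

Request:
drive_tool(deltas=[[-3.8,-0.06,0,0],[-2.6,-0.04,0,0],[-1.6,-0.03,0,0],[-0.9,-0.01,0,0],[0,0,0,0],[0,0,0,0],[0,0,0,0]])

```text
clock: 26.65
eef_pos: [470.5, -289.7, 229.2]
tcp_rot: [-3.14, -0.001, 1.396]
contact_force: [-0.4, -0.5, -0.3]
opening: 1.0
```

```bash
python3 - <<'E'
from h import *
plan(469.2,-291,109.5,1.396)
im,d,P=grab('wrist','w5.png'); X=cloud(d,P).reshape(-1,3)
for k,(a,b) in {'lens':(468,-288)}.items():
    m=(abs(X[:,0]-a)<33)&(abs(X[:,1]-b)<31)&(X[:,2]>100)&(X[:,2]<140); p=X[m]
    if m.sum(): rc=cv2.minAreaRect(p[:,:2].astype(np.float32)); print(k,m.sum(),np.round(rc[0],1),np.round(rc[1],1),round(rc[2],1))
E
```

```text
clk 26.65 [ 470.5 -289.7  229.2] roll 0.000 then cm tool [-0.16 -0.1  11.97] open 1.0 F [-0.4 -0.5 -0.3]
lens 1729 [ 469.3 -291.9] [15.1 43.8] 83.1
```

Request:
drive_tool(deltas=[[-0.1,-0.1,1,0],[0,0,2,0],[0,0,2.5,0],[0,0,2.5,0],[0,0,2,0],[0,0,1.3,0],[0,0,0.6,0],[0,0,0,0],[0,0,0,0],[0,0,0,0]])

```text
clock: 27.53
eef_pos: [470.0, -291.8, 111.6]
tcp_rot: [3.14, 0.001, 1.396]
contact_force: [0.2, 0.1, -0.3]
opening: 1.003
```

Request:
drive_tool(deltas=[[0,0,0,0],[0,0,0,0],[0,0,0,0],[0,0,0,0],[0,0,0,0],[0,0,0,0],[0,0,0,0],[0,0,0,0]], jaw=1)

```text
clock: 28.2
eef_pos: [469.7, -291.9, 111.7]
tcp_rot: [3.141, 0.0, 1.396]
contact_force: [-2.2, 0.8, 7.0]
opening: 0.499
```

Request:
drive_tool(deltas=[[0,0,-0.5,0],[0,0,-1.5,0],[0,0,-2,0],[0,0,-2,0],[0,0,-2,0],[0,0,-2,0],[0,0,-1.5,0],[0,0,-0.5,0],[0,0,0,0],[0,0,0,0]])

```text
clock: 29.03
eef_pos: [469.0, -291.4, 230.2]
tcp_rot: [-3.141, -0.0, 1.396]
contact_force: [-0.4, 1.0, -3.0]
opening: 0.496
```

```bash
python3 -c "
from h import *
plan(574.2,274.6,230,1.451)
im,d,P=grab('scene','s5.png')
cv2.imwrite('pics/s5c.png',cv2.resize(im[100:350,80:400],None,fx=2,fy=2)[:,:,::-1])"
```

```text
clk 29.03 [ 469.  -291.4  230.2] roll -0.055 then cm tool [5.746e+01 3.680e+00 2.000e-02] open 0.496 F [-0.4  1.  -3. ]
```

View pics/s5c.png

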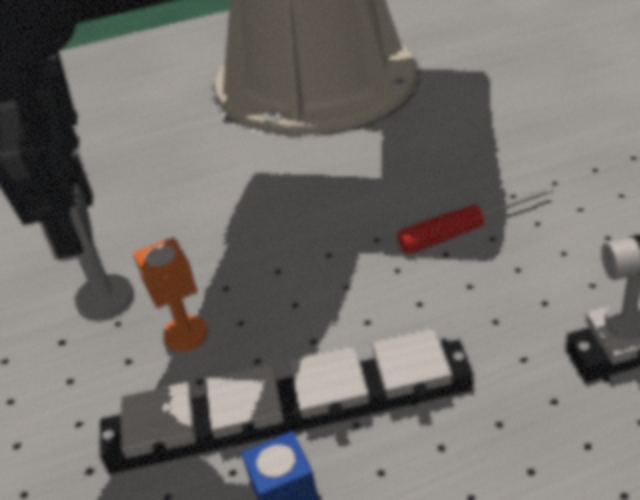

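Lens held upright with its foot at crop (105,297); all source pads are empty and the decoys untouched.

Request:
drive_tool(deltas=[[0.8,0.05,0,-0.055],[2,0.13,0,0],[3,0.19,0,0],[3.5,0.22,0,0],[3.5,0.22,0,0],[3.5,0.22,0,0],[3.5,0.22,0,0],[3.5,0.22,0,0],[3.5,0.22,0,0],[3.5,0.22,0,0],[3.5,0.22,0,0],[3.5,0.22,0,0]])

```text
clock: 30.08
eef_pos: [537.1, 77.4, 229.3]
tcp_rot: [-3.139, 0.001, 1.451]
contact_force: [0.0, -1.0, -2.7]
opening: 0.496
```

Request:
drive_tool(deltas=[[3.5,0.22,0,0],[3.5,0.22,0,0],[3.5,0.22,0,0],[3.2,0.2,0,0],[2.7,0.18,0,0],[1.9,0.12,0,0],[1.2,0.08,0,0],[0.66,0.05,0,0],[0,0,0,0],[0,0,0,0],[0,0,0,0]])

```text
clock: 31.0
eef_pos: [574.5, 273.1, 230.5]
tcp_rot: [-3.141, 0.001, 1.45]
contact_force: [-0.1, -0.0, -2.9]
opening: 0.495
```

```bash
python3 -c "
from h import *
plan(574.2,274.6,111.5,1.451)"
```

```text
clk 31.00 [574.5 273.1 230.5] roll -0.001 then cm tool [ 0.14 -0.05 11.9 ] open 0.495 F [-0.1 -0.  -2.9]
```

Request:
drive_tool(deltas=[[0.1,-0.05,1,0],[0,0,2,0],[0,0,2.5,0],[0,0,2.5,0],[0,0,2,0],[0,0,1,0],[0,0,0.6,0],[0,0,0,0],[0,0,0.1,0],[0,0,0.1,0],[0,0,0,0],[0,0,0,0]])

```text
clock: 32.0
eef_pos: [574.8, 275.7, 113.7]
tcp_rot: [3.14, -0.001, 1.451]
contact_force: [-0.5, -0.6, -3.0]
opening: 0.49
```

Request:
drive_tool(deltas=[[0,0,0.1,0],[0,0,0.1,0],[0,0,0,0],[0,0,0,0],[0,0,0,0]])

```text
clock: 32.42
eef_pos: [574.7, 275.8, 111.7]
tcp_rot: [3.141, -0.001, 1.451]
contact_force: [-1.6, 0.2, 5.6]
opening: 0.496
```

Request:
drive_tool(deltas=[[0,0,0,0],[0,0,0,0],[0,0,0,0],[0,0,0,0]], jaw=0.3)

```text
clock: 32.75
eef_pos: [574.4, 275.4, 110.7]
tcp_rot: [-3.142, 0.0, 1.451]
contact_force: [0.3, 0.6, 0.1]
opening: 0.704
```

Request:
drive_tool(deltas=[[0,0,0,0],[0,0,0,0],[0,0,-1,0],[0,0,-2.5,0],[0,0,-3,0],[0,0,-3,0],[0,0,-3,0],[0,0,-3,0],[0,0,-2,0],[0,0,0,0]], jaw=0)

```text
clock: 33.58
eef_pos: [576.4, 276.4, 292.0]
tcp_rot: [3.134, -0.004, 1.451]
contact_force: [1.2, 1.2, 1.4]
opening: 1.0
```

Request:
drive_tool(deltas=[[0.7,-0.7,0,0],[1.5,-1.5,0,0],[2.5,-2,0,0],[2.5,-2,0,0],[2.5,-2,0,0],[2.5,-2,0,0],[2.5,-2,0,0],[2,-2,0,0],[1,-1,0,0],[0,0,0,0],[0,0,0,0],[0,0,0,0]])

```text
clock: 34.58
eef_pos: [444.8, 468.5, 285.1]
tcp_rot: [-3.141, 0.001, 1.451]
contact_force: [0.1, -0.5, -0.4]
opening: 0.996
```

```bash
python3 -c "
from chk import *
chk([-99,-33,33,99],tag='t4')
a=cv2.imread('pics/scene_t4.png')[150:330,330:570];b=cv2.imread('pics/top_t4.png')[150:270,130:500]
cv2.imwrite('pics/f.png',np.vstack([cv2.resize(a,(480,360)),cv2.resize(b,(480,156))]))
print(r.sense()['opening'])
"
```

```text
scene -99 725 min [ -16. -126.   95.] max [ 16. -73. 127.] rect [  1.  -99.6] [52.3 30.6] 84.9
scene -33 623 min [-23. -40.  95.] max [ 22. -10. 135.] rect [ -0.6 -25.3] [45.7 29.3] 1.9
scene 33 803 min [-20.  14.  95.] max [ 19.  52. 131.] rect [-0.1 33.4] [39.1 37.8] 87.1
scene 99 502 min [-22.  90.  95.] max [ 21. 109. 133.] rect [-0.7 98.8] [43.6 18.2] 2.3
top -99 471 min [ -18. -123.   97.] max [ 14. -74. 127.] rect [ -1.6 -98.6] [48.9 31. ] 88.8
top -33 357 min [-24. -39.  95.] max [ 21. -11. 135.] rect [ -1.3 -24.5] [44.9 27.9] 1.3
top 33 540 min [-20.  16.  95.] max [ 18.  53. 133.] rect [-1.  34.7] [36.8 37.2] 88.8
top 99 308 min [-23.  92.  95.] max [ 20. 110. 133.] rect [ -1.6 101.1] [42.1 17. ] 3.3
0.9948977488993571
```

View pics/f.png

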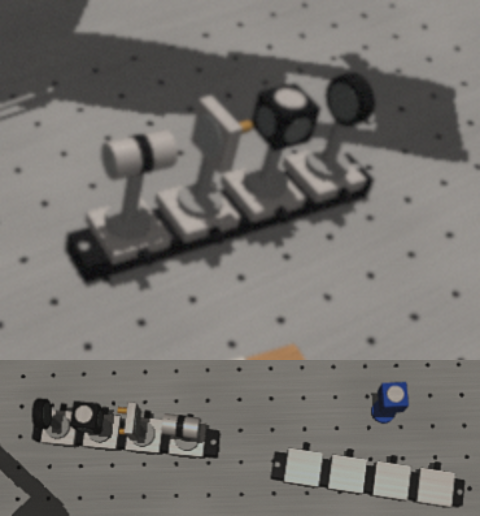

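The pictures show tube, mirror, cube and lens upright from right to left. The lens outline is 17–18 mm thick against 15 mm before, so I'll check its tilt.

```bash
python3 - <<'E'
from chk import *
def tilt(f,c,yw,y0):
    D=np.load(f);X=cloud(D['d'],D).reshape(-1,3)
    ex=np.array([np.cos(yw),np.sin(yw)]);ey=np.array([-np.sin(yw),np.cos(yw)])
    q=np.c_[(X[:,:2]-c)@ex,(X[:,:2]-c)@ey,X[:,2]]
    m=(abs(q[:,0])<30)&(abs(q[:,1]-y0)<25)&(q[:,2]>85)&(q[:,2]<140);p=q[m]
    for lo in range(85,135,10):
        s=p[(p[:,2]>=lo)&(p[:,2]<lo+10)]
        if len(s)>5: print(lo,len(s),'y',np.percentile(s[:,1]-y0,[2,50,98]).round(1),'x',np.percentile(s[:,0],[2,50,98]).round(1))
for n in('scene','top'):
    print(n,'before');tilt(f'pics/{n}0.npz',np.array([485.2,-190.8]),-.175,-99)
    print(n,'after');tilt(f'pics/{n}_t4.npz',c,-.119,99)
E
```

```text
scene before
95 46 y [-7.9  3.3  4.8] x [-8.3 18.  22.2]
105 79 y [-8.1  1.8  4.8] x [-13.6  22.   24. ]
115 98 y [-8.4 -0.4  5.4] x [-12.   20.1  23.2]
125 210 y [-10.   -2.    5.5] x [-11.    7.6  18.1]
scene after
85 35 y [-6.4 -4.7 -0.4] x [-12.8  -0.5   8.6]
95 92 y [-7.7 -5.7  5.7] x [-17.1   3.2  20. ]
105 131 y [-7.9 -5.6  7.6] x [-20.7   6.4  21. ]
115 146 y [-8.  -5.5  8.4] x [-18.    8.1  19.8]
125 133 y [-7.4 -1.6  8. ] x [-14.6   1.8  14.3]
top before
85 10 y [2.4 4.1 4.9] x [-15.5  -2.8  12.8]
95 31 y [2.7 4.7 5.8] x [-19.1   1.6  18.5]
105 46 y [-8.4  4.5  5.9] x [-21.1  -6.6  21. ]
115 91 y [-8.9  2.9  5.6] x [-19.8  -8.   20.8]
125 135 y [-8.9 -1.8  4.3] x [-14.2   0.7  15.5]
top after
85 12 y [-5.9 -4.9 -3.6] x [-11.2   1.9  12.4]
95 31 y [-6.5 -5.2 -3.7] x [-18.5  -2.6  15.7]
105 55 y [-6.5 -5.1  5.3] x [-22.8  -3.7  18.7]
115 92 y [-6.3 -3.   9.6] x [-22.  -10.7  17. ]
125 130 y [-5.   1.8  9.7] x [-16.7  -3.2  12.4]
```

The lens's face stays within 1 mm along the rail over 40 mm of height, so it stands upright. Handing in.

```bash
python3 -c "
from h import *
print(job.sign_off(), r.sense()['clock'])"
```

```text
the job is handed in; nothing more can be done
the job is handed in; nothing more can be done
```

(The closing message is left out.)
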